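# Clear the jolley: arm back, mould out to dry

### The job

The bench jolley has finished for the day. Raise its counterweighted arm past the balance point, without flinging it or letting the template knock the plaster mould, and let go so that it rests back on its stop by itself. Then lift the mould out of the wheel head from under the raised arm and stand it gently, upright and wholly on the empty round bat on the ware board, leaving the arm open and everything else where it is.

Things in the scene. Friction and masses are not known exactly. Their poses are not given: they have to be found in the camera images.
- jolley: Bench jolley (cup-forming machine), grey base 400 x 190 mm, fixed. Origin: on the vertical axis of its round wheel head, at table height; +x runs from there to the hinge column (44 mm wide, at x = 185 mm), -x to the handle, z up. Wheel head: aluminium cup 142 mm wide, rim 98 mm above the table, with a recess 20 mm deep and 114 to 118 mm wide that holds the mould.
- jolley_arm (a joint): Arm angle in rad: 0 = down, level, lying by its own weight; 0.90 = raised, on the back stop. Balance point at about 0.40: below it the arm falls back, beyond it the counterweight (black discs on a rod slanting up behind the hinge) carries it slowly to the stop. Lifting the handle takes 2 to 3 N at first, less later. The hinge, parallel to the jolley's y, is damped (0.6 N m s/rad).
- jolley_hinge (a point): The arm's hinge axis, 185 mm along the jolley's +x from the wheel-head axis and 175 mm above the table. Its frame turns with the arm: at angle 0 its axes are those of the jolley.
- handle_grip (a point): Middle of the turned wooden handle at the arm's free end, in line with the arm, 300 mm from the hinge (-x along the arm; this frame turns with it). Round, 28 mm thick, from 245 to 360 mm from the hinge; behind it the arm is a steel bar 20 mm wide, 25 mm high. At angle 0 it is level, 175 mm above the table, nothing over it, and the bar passes 14 mm over the mould's rim.
- template_tip (a point): Lowest point of the aluminium template plate (5 mm thick, 24 mm wide) that hangs 70 mm below the arm's middle line, 177 mm from the hinge. Arm down: it reaches into the mould's hollow with some mm of air. Arm raised: its lower end is about 120 mm above the mould's rim and the arm slants over the mould, so a tool must lean, coming in from the handle side.
- mould_center (a point): Centre of the white plaster mould standing 20 mm deep in the wheel head (half-way up, 35 mm from underside and rim). Round cup 112 mm wide, 70 mm high, foot tapering to 100 mm; hollow 70 mm wide, 52 mm deep, walls 21 mm thick, near vertical. 0.45 kg. Rim 148 mm above the table. Pinch it by the wall at the rim: one finger in the hollow, one outside.
- bat: Empty round plywood bat on the ware board, 140 mm wide, 10 mm thick, fixed; its origin is the centre of its underside, which is 30 mm above the table (its top is 40 mm above the table).
- ware_board: Plank ware board on two battens, 460 mm long (its y), 150 mm wide (its x), top 30 mm above the table, fixed. Origin under its centre. Three places in a row along its y at -148, 0 and +148 mm: in any order the bat and two drying moulds.
- mould_low: Drying plaster mould on the ware board, 100 mm wide, 50 mm high, to be left alone. Origin at the centre of its underside.
- mould_tall: Drying plaster mould on the ware board, 92 mm wide, 82 mm high, to be left alone. Origin at the centre of its underside.
- bowl_clay: Terracotta bowl, 124 mm wide, 55 mm high, on the table; a bystander. Origin under its centre.
- bowl_white: White bowl, 120 mm wide, 70 mm high, on the table; a bystander. Origin under its centre.
- mug: Blue mug, 82 mm wide, 90 mm high, on the table; a bystander. Origin under its centre.
- rib: Flat wooden rib, 130 x 60 x 6 mm, lying on the table; a bystander. Origin under its centre.
- water_pot: Steel pot, 100 mm wide, 110 mm high, on the table; a bystander. Origin under its centre.
- brush: Wooden brush, 190 mm long, lying on the table; a bystander. Origin near its middle.
Mind the look-alikes: they are no part of the job. Leave any green or pink look-alike of the part that bears mould_center alone.

How it is judged:
By the outcome, as a careful person would: the job done as asked, in the order asked, and still so for the second after the job is handed in, with the robot touching nothing.
It also fails if it takes over 69 s, if anything falls off the work surface, if the arm or the gripper's body presses on something with over 40 N, if the wrist force passes 120 N, or if a joint passes its speed limit or range.

### The arm

A 6-joint arm with a two-finger parallel gripper is mounted at the origin on the work surface. World frame = base frame: x ahead of the robot, y to its left, z up, the work surface at z = 0. Lengths are in m, angles in rad, forces in N, time in s.
With the tool pointing down it reaches from about 0.4 to 0.825 m from the base axis. Payload 7 kg.
Tool frame: the origin (TCP) lies on the centre line of the jaws, within the pads' length; the fingertips stand robot.tcp_to_tips ahead of it and the grasp point (between the pads) lies 8 mm behind it (robot.tcp_to_tips is the distance from the TCP to the fingertips, in m); z points along the fingers, y is the line along which they close (so a half turn about z gives the same grasp; the last joint's range is limited). The gripper opens to 85 mm and grips with 20 to 120 N. Pads are 22 mm wide; open, the fingers measure 114 mm over their backs; the gripper's body (76 mm by 85 mm) begins 54 mm behind the grasp point. The pads swing forward as they close: fully open they stand 13 mm farther back than shut.
Start: joints at [-0.984, 0.359, 0.012, 0, -1.224, -0.288], TCP at [0.199, -0.645, 0.242] pointing down, gripper open.
Joint ranges: [-3.07, 3.07], [-1.43, 2.12], [-1.02, 1.25], [-3.03, 1.67], [-3.05, -0], [-3.03, 3.03]. Speed limits (rad/s): [2.39, 2.39, 3.01, 3.14, 3.14, 3.14].

### API

Orientations are given as a unit quaternion [x, y, z, w].
In Python, from plant import robot, snapshot gives the robot as it stands. The module is installed in compiled form; this text tells all that it offers.
- The arm moves only by the tool move_arm, never from a script. Its argument "moves" is a list of rows, each a list of 5 numbers: the opening, from 0 (shut) to 1 (fully open), then the shift along the tool's x, y, z in m, then the turn about the tool's z in units of 8 degrees (1.0 is 8 degrees). A call has 1 to 5 rows; each row is the pose to reach, as a shift and turn from the pose commanded when the call began, along the tool's axes at that moment; what a row does not reach only later rows make up. A row lasts 1/10 s, in which the tool goes at most 50 mm and 8.59 degrees, less where a joint would pass 70% of its speed; a pose out of reach is approached as far as the arm can. A call with a gripper value outside its range is refused whole. The fingers move at their own pace and stop on an object; the grip force is fixed at half the most. Time passes only in rows, so rows that repeat a pose let the fingers close. It gives the time, the measured TCP pose, the force, the opening and the grip force at its end, in the units of the state.
- robot.observe(): the state, without advancing time (a new reading comes with each control period).
- snapshot(name): name is "scene" or "top" or "wrist"; returns a dict with "color" (400x640x3 uint8, red, green, blue), "K" (3x3 intrinsics, pixels), "R" (3x3) and "t" (3): a world point X has camera coordinates R X + t; the wrist camera has in their place "tool_from_camera" (4x4, takes a point from camera to tool coordinates, whose origin is the TCP and whose axes are the flange's). Camera axes: x right, y down, z forward; pixel columns grow to the right and rows downward; lengths in m; the calibration is good to about 2 mm. A picture is of the moment at which its call begins: read the wrist's pose just before it. There is no depth.
- robot.sign_off(): hands the job in; it is judged then, once.
The state is a dict: "time_s": time; "q": joint angles; "qd": joint speeds; "tau": joint torques, N m; "eef_pos": TCP position; "tcp_rot": TCP orientation; "ft_force": force on the tool from outside, world axes, zero at the start; "torque": the same for the moment, N m; "opening": opening from 0.0 (shut) to 1.0 (fully open); "finger_force": force on a finger pad.
Only numpy, scipy, OpenCV 4.12 (cv2) and the standard library are available. Lean on these libraries where they do the work, as an engineer would, in place of code of your own. Each camera call takes 0.05 s, during which the arm holds its last target. There are 200 camera calls.

## Working session

There is one attempt and no reset: what is moved stays moved. The work goes in short steps, Python scripts to look and compute and a tool call to move; the robot and the scene stay as the last step left them, time stands still between calls to the robot, and variables do not carry over. Pictures are saved under pics/ and viewed, at most 10 in all, crops included, and the job is handed in when it is done.

Besides the shell and the picture viewer there is one more tool, called after ">>>" by a JSON object that holds its "name" and its "arguments", one argument or row to a line. move_arm: Moves the arm, as the interface text tells. Its arguments: {"type":"object","properties":{"moves":{"type":"array"}},"required":["moves"]}

```bash
mkdir -p pics; python3 - <<'E'
from plant import robot, snapshot
import cv2, numpy as np
s=robot.observe(); print(s['eef_pos'],s['tcp_rot'],robot.tcp_to_tips)
for n in ['scene','top']:
    d=snapshot(n); np.savez(f'pics/{n}.npz',**{k:d[k] for k in('color','K','R','t')})
    cv2.imwrite(f'pics/{n}1.png',d['color'][:,:,::-1])
    print(n,d['K'].tolist(),d['R'].round(4).tolist(),d['t'].round(4).tolist())
E
```

```text
[ 0.19852781 -0.64465478  0.24138568] [-1.48802267e-01  9.88866631e-01  7.93872603e-04 -2.00351518e-04] 0.011
scene [[389.9732972715035, 0.0, 318.0047214114498], [0.0, 389.9732972715035, 203.39528068499183], [0.0, 0.0, 1.0]] [[-0.6364, 0.7711, 0.0214], [0.5378, 0.4634, -0.7043], [-0.553, -0.4367, -0.7096]] [0.2439, -0.2049, 1.7125]
top [[469.7712827212188, 0.0, 322.2901108420099], [0.0, 469.7712827212188, 195.85477810639955], [0.0, 0.0, 1.0]] [[-0.006, -1.0, 0.0037], [-0.9906, 0.0054, -0.1369], [0.1369, -0.0045, -0.9906]] [0.0662, 0.4804, 1.8686]
```

View pics/scene1.png

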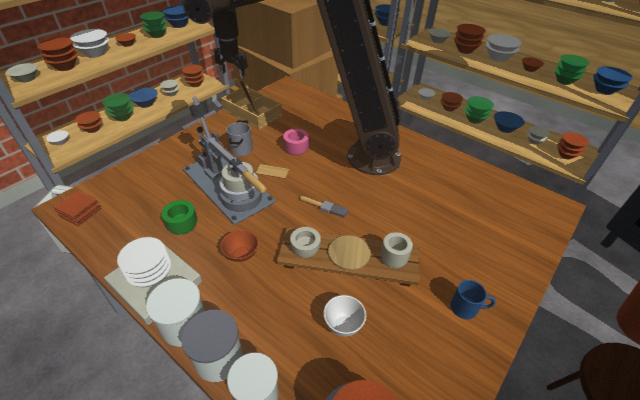

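View pics/top1.png

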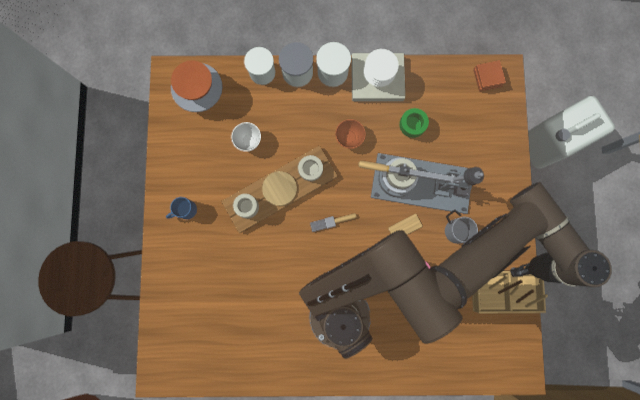

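The mould in the jolley is white, at top (400,175) and scene (237,178). The green (414,122 top) and pink (295,142 scene) cups are look-alikes to leave alone. The bat is the flat disc at top (279,189), scene (349,252). I'll confirm this in an enlarged crop.

```bash
python3 - <<'E'
import cv2, numpy as np
a=cv2.imread('pics/scene1.png')[125:225,170:310]; b=cv2.imread('pics/top1.png')[135:235,350:490]
c=cv2.imread('pics/top1.png')[135:235,215:355]; d=cv2.imread('pics/scene1.png')[200:300,270:410]
r=lambda i:cv2.resize(i,None,fx=2.8,fy=2.8,interpolation=cv2.INTER_CUBIC)
cv2.imwrite('pics/crop.png',np.vstack([np.hstack([r(a),r(b)]),np.hstack([r(d),r(c)])]))
E
```

```text
(no output)
```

View pics/crop.png

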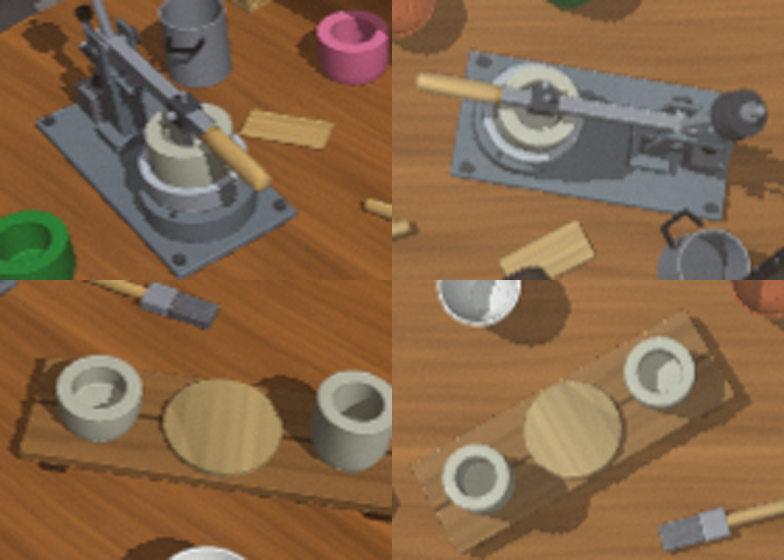

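The crop shows the white mould under the arm. Its rim centre is at about scene (237.5,170) and top (402.5,172.5). The handle tip is at scene (266,190) and top (359,164), and its rear end at scene (244,173) and top (389,169). The bat centre is at scene (349.6,252) and top (279.5,188), between the two drying moulds.

```bash
cat > h.py <<'E'
import numpy as np, cv2
C={n:dict(np.load(f'pics/{n}.npz')) for n in('scene','top')}
def P(c): return c['K']@np.c_[c['R'],c['t']]
def tri(s,t):
    X=cv2.triangulatePoints(P(C['scene']),P(C['top']),np.array(s,float).reshape(2,1),np.array(t,float).reshape(2,1))[:,0]
    return X[:3]/X[3]
def atz(n,p,z):
    c=C[n]; o=-c['R'].T@c['t']; d=c['R'].T@np.linalg.solve(c['K'],[*p,1]); return o+d*(z-o[2])/d[2]
def proj(n,X):
    p=P(C[n])@np.r_[X,1]; return p[:2]/p[2]
E
python3 - <<'E'
from h import *
for k,s,t,z in [('tip',(265.7,190),(358.9,164.3),.175),('rear',(243.9,173.2),(388.6,168.9),.175),('rim',(237.5,170.4),(402.5,172.5),.148),('bat',(349.6,252.1),(279.5,187.9),.04)]:
    print(k,tri(s,t).round(3),atz('scene',s,z).round(3),atz('top',t,z).round(3))
for c in [(473,52),(733,85),(722,215),(453,175)]:
    print(atz('top',((c[0]-392)/2.8+350,c[1]/2.8+135),.03).round(3))
E
```

```text
tip [ 0.58  -0.074  0.168] [ 0.583 -0.065  0.175] [ 0.581 -0.075  0.175]
rear [ 0.565 -0.189  0.166] [ 0.572 -0.182  0.175] [ 0.562 -0.187  0.175]
rim [ 0.554 -0.244  0.142] [ 0.557 -0.236  0.148] [ 0.553 -0.244  0.148]
bat [0.514 0.239 0.028] [0.52  0.247 0.04 ] [0.513 0.236 0.04 ]
[ 0.655 -0.17   0.03 ]
[ 0.604 -0.55   0.03 ]
[ 0.413 -0.524  0.03 ]
[ 0.473 -0.137  0.03 ]
```

```bash
python3 - <<'E'
from h import *
im=C['scene']['color'][:,:,::-1][0:130,150:290].copy(); f=5
im=cv2.resize(im,None,fx=f,fy=f,interpolation=cv2.INTER_CUBIC)
for z in np.arange(.24,.66,.05):
    p=(proj('scene',[.1985,-.6447,z])-[150,0])*f
    cv2.circle(im,tuple(int(v) for v in p),3,(0,255,255),-1); cv2.putText(im,f'{z:.2f}',(int(p[0])+60,int(p[1])),0,.5,(0,255,255),1)
q=[proj('scene',[.1985+.05*dx,-.6447+.05*dy,.39]) for dx,dy in((0.64,-.77),(-.64,.77))]
cv2.line(im,*[tuple(int(v) for v in (p-[150,0])*f) for p in q],(0,0,255),1)
cv2.imwrite('pics/tool.png',im[:600])
E
```

```text
(no output)
```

View pics/tool.png

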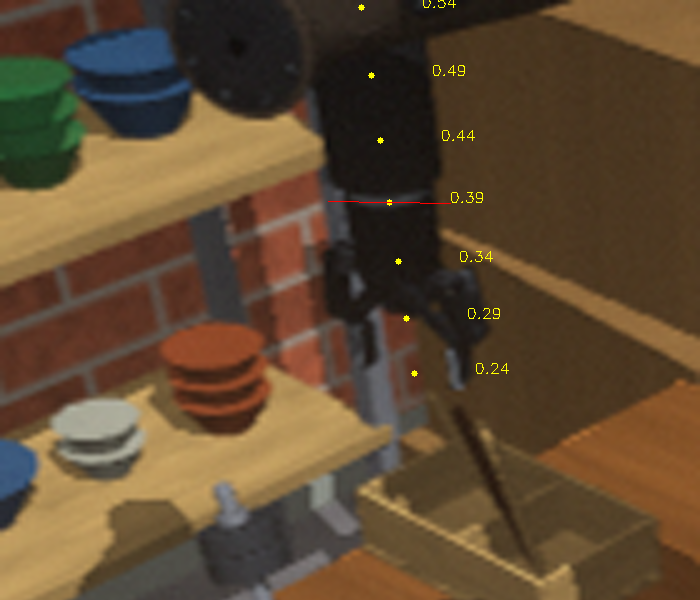

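>>> {"name": "move_arm", "arguments": {
  "moves": [
    [1, 0, 0, -0.05, 0],
    [1, 0, 0, -0.1, 0],
    [1, 0, 0, -0.15, 0],
    [1, 0, 0, -0.2, 0],
    [1, 0, 0, -0.25, 0]
  ]
}}

```text
time_s: 0.6
eef_pos: [0.1984, -0.6445, 0.4942]
tcp_rot: [-0.149, 0.989, 0.0, 0.0]
ft_force: [0.5, -0.9, -1.0]
opening: 1.0
finger_force: 0.0
```

The picture shows the flange at about TCP+0.15 m, a cylinder of about 50 mm radius up to TCP+0.27, and the bulky joint link above that. A vertical tool at the handle-side wall would meet the raised handle, so I need a lean. I'll move over to the jolley first, and see how the arm behaves at the edge of its reach.

>>> {"name": "move_arm", "arguments": {
  "moves": [
    [1, -0.04, 0.03, -0.02, 0],
    [1, -0.08, 0.06, -0.04, 0],
    [1, -0.12, 0.09, -0.06, 0],
    [1, -0.16, 0.12, -0.08, 0],
    [1, -0.2, 0.15, -0.1, 0]
  ]
}}

```text
time_s: 1.1
eef_pos: [0.3358, -0.4556, 0.5856]
tcp_rot: [-0.149, 0.989, 0.0, -0.0]
ft_force: [1.1, -1.1, -0.6]
opening: 1.003
finger_force: 0.0
```

>>> {"name": "move_arm", "arguments": {
  "moves": [
    [1, -0.04, 0.03, 0, 0],
    [1, -0.08, 0.06, 0, 0],
    [1, -0.12, 0.09, 0, 0],
    [1, -0.16, 0.12, 0, 0],
    [1, -0.2, 0.15, 0, 0]
  ]
}}

```text
time_s: 1.6
eef_pos: [0.4828, -0.2531, 0.5851]
tcp_rot: [-0.149, 0.989, 0.0, 0.0]
ft_force: [0.6, -1.2, -0.4]
opening: 1.002
finger_force: 0.0
```

>>> {"name": "move_arm", "arguments": {
  "moves": [
    [1, -0.04, 0.03, -0.04, 0],
    [1, -0.08, 0.06, -0.08, 0],
    [1, -0.12, 0.09, -0.12, 0],
    [1, -0.12, 0.09, -0.17, 0],
    [1, -0.12, 0.09, -0.22, 0]
  ]
}}

```text
time_s: 2.1
eef_pos: [0.5566, -0.1369, 0.7412]
tcp_rot: [-0.149, 0.989, -0.004, 0.002]
ft_force: [26.4, 30.6, 107.5]
opening: 0.997
finger_force: 0.0
```

```bash
python3 - <<'E'
from plant import robot
s=robot.observe(); print(s['time_s'],s['q'],s['eef_pos'],s['tcp_rot'])
E
```

```text
2.1 [ 0.10526892  0.39979985  1.25222233  0.01187407 -2.41898934 -1.36770693] [ 0.55655833 -0.13690922  0.7412042 ] [-0.14915736  0.98880345 -0.00401565  0.00192066]
```

>>> {"name": "move_arm", "arguments": {
  "moves": [
    [1, 0, 0, 0.01, 0],
    [1, 0, 0, 0.03, 0],
    [1, 0, 0, 0.05, 0]
  ]
}}

```text
time_s: 2.4
eef_pos: [0.5558, -0.1381, 0.692]
tcp_rot: [-0.149, 0.989, -0.004, 0.005]
ft_force: [0.8, 0.2, 0.3]
opening: 0.999
finger_force: 0.0
```

```bash
python3 - <<'E'
from plant import robot
s=robot.observe(); print(s['time_s'],s['q'],s['eef_pos'],s['tcp_rot'],s['ft_force'])
E
```

```text
2.4 [ 0.10279534  0.2737558   0.90855301  0.00875403 -2.19527657 -1.36913432] [ 0.55576576 -0.13806487  0.69199947] [-0.14909033  0.9888038  -0.00378824  0.0049773 ] [0.8171476  0.18288973 0.28610967]
```

The tilt persists after pushing at the reach limit, so a lean can be built up that way later, slowly. First I'll turn and go above the handle.

>>> {"name": "move_arm", "arguments": {
  "moves": [
    [1, -0.006, 0.006, 0.03, -1],
    [1, -0.012, 0.012, 0.06, -2],
    [1, -0.018, 0.018, 0.09, -3],
    [1, -0.024, 0.024, 0.12, -4],
    [1, -0.03, 0.028, 0.15, -5]
  ]
}}

```text
time_s: 2.9
eef_pos: [0.5771, -0.1033, 0.5421]
tcp_rot: [-0.481, 0.877, -0.005, 0.004]
ft_force: [-0.5, -0.4, 0.8]
opening: 0.996
finger_force: 0.0
```

>>> {"name": "move_arm", "arguments": {
  "moves": [
    [1, 0, 0, 0.04, -1],
    [1, 0, 0, 0.08, -2],
    [1, 0, 0, 0.12, -3],
    [1, 0, 0, 0.13, -3],
    [1, 0, 0, 0.13, -3]
  ]
}}

```text
time_s: 3.4
eef_pos: [0.5785, -0.1046, 0.4126]
tcp_rot: [-0.649, 0.761, -0.005, 0.001]
ft_force: [0.9, 0.8, 0.4]
opening: 0.998
finger_force: 0.0
```

```bash
python3 - <<'E'
from plant import robot, snapshot
import cv2, numpy as np
s=robot.observe(); print(s['q'],s['eef_pos'],s['tcp_rot'])
d=snapshot('wrist'); T=d['tool_from_camera']; print(T.round(3).tolist())
np.savez('pics/w1.npz',p=s['eef_pos'],r=s['tcp_rot'],**{k:d[k] for k in('color','K','tool_from_camera')})
from scipy.spatial.transform import Rotation as Ro
R=Ro.from_quat(s['tcp_rot']).as_matrix()
im=d['color'][:,:,::-1].copy()
dd=np.array([.147,.989,0]); dd/=np.linalg.norm(dd); h=np.array([.527,-.428,.175])
for l in (.245,.30,.33,.36):
    X=h+l*dd; c=np.linalg.inv(T)@np.r_[R.T@(X-s['eef_pos']),1]; p=d['K']@c[:3]; p=p[:2]/p[2]; print(l,p.round(1))
    cv2.circle(im,tuple(int(v) for v in p),3,(0,0,255),-1)
cv2.imwrite('pics/w1.png',im)
E
```

```text
[ 0.15859059  0.14799675  0.10379421  0.00790516 -1.51898344 -0.3180665 ] [ 0.57846234 -0.10461236  0.41257446] [-0.64867113  0.76104908 -0.0053512   0.00119608]
[[-0.0, -0.947, -0.321, 0.084], [1.0, -0.0, 0.001, -0.001], [-0.001, -0.321, 0.947, -0.131], [0.0, 0.0, 0.0, 1.0]]
0.245 [327.6 108.7]
0.3 [327.8 152.1]
0.33 [328.  174.1]
0.36 [328.1 195. ]
```

View pics/w1.png

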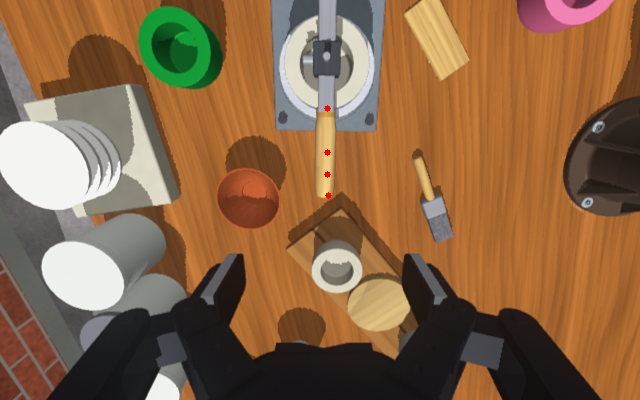

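The wrist view shows the handle running from (327,111) to (324,197), within about 2 mm of the prediction, and the mould below the bar. Descending.

>>> {"name": "move_arm", "arguments": {
  "moves": [
    [0.75, 0, 0, 0.05, 0],
    [0.75, 0, 0, 0.1, 0],
    [0.75, 0, 0, 0.14, 0],
    [0.75, 0, 0, 0.17, 0],
    [0.75, 0, 0, 0.19, 0]
  ]
}}

```text
time_s: 3.95
eef_pos: [0.5821, -0.1056, 0.2237]
tcp_rot: [-0.649, 0.761, -0.007, 0.003]
ft_force: [0.8, 0.2, 0.2]
opening: 0.75
finger_force: 0.0
```

>>> {"name": "move_arm", "arguments": {
  "moves": [
    [0.75, 0, 0, 0.02, 0],
    [0.75, 0, 0, 0.04, 0],
    [0.75, 0, 0, 0.052, 0],
    [0.75, 0, 0, 0.055, 0],
    [0.75, 0, 0, 0.055, 0]
  ]
}}

```text
time_s: 4.45
eef_pos: [0.5827, -0.106, 0.1695]
tcp_rot: [-0.65, 0.76, -0.007, 0.003]
ft_force: [-0.2, -0.3, 0.4]
opening: 0.751
finger_force: 0.0
```

>>> {"name": "move_arm", "arguments": {
  "moves": [
    [0.4, 0, 0, 0, 0],
    [0.2, 0, 0, 0, 0],
    [0.2, 0, 0, 0, 0],
    [0.2, 0, 0, 0, 0],
    [0.2, 0, 0, 0, 0]
  ]
}}

```text
time_s: 4.95
eef_pos: [0.5794, -0.1058, 0.1695]
tcp_rot: [-0.65, 0.76, -0.005, 0.001]
ft_force: [-12.0, 4.4, 10.6]
opening: 0.307
finger_force: 58.8
```

>>> {"name": "move_arm", "arguments": {
  "moves": [
    [0.2, 0, 0.003, -0.005, 0],
    [0.2, 0.0005, 0.004, -0.015, 0],
    [0.2, 0.0012, 0.004, -0.025, 0],
    [0.2, 0.002, 0.004, -0.036, 0],
    [0.2, 0.0037, 0.004, -0.0487, 0]
  ]
}}

```text
time_s: 5.45
eef_pos: [0.5786, -0.1095, 0.2186]
tcp_rot: [-0.65, 0.76, -0.008, 0.004]
ft_force: [7.4, -8.0, -5.5]
opening: 0.304
finger_force: 59.8
```

>>> {"name": "move_arm", "arguments": {
  "moves": [
    [0.2, 0.002, 0, -0.01, 0],
    [0.2, 0.0035, 0, -0.019, 0],
    [0.2, 0.0055, 0, -0.028, 0],
    [0.2, 0.008, 0, -0.038, 0],
    [0.2, 0.0109, 0, -0.0476, 0]
  ]
}}

```text
time_s: 5.95
eef_pos: [0.5767, -0.1205, 0.2664]
tcp_rot: [-0.65, 0.76, -0.008, 0.004]
ft_force: [9.5, -8.4, -4.2]
opening: 0.304
finger_force: 60.8
```

>>> {"name": "move_arm", "arguments": {
  "moves": [
    [0.2, 0.0035, -0.002, -0.009, 0],
    [0.2, 0.007, -0.002, -0.018, 0],
    [0.2, 0.0105, -0.002, -0.0275, 0],
    [0.2, 0.014, -0.002, -0.0365, 0],
    [0.2, 0.0179, -0.002, -0.0455, 0]
  ]
}}

```text
time_s: 6.45
eef_pos: [0.5736, -0.1382, 0.3111]
tcp_rot: [-0.65, 0.76, -0.007, 0.002]
ft_force: [5.2, -9.6, -6.5]
opening: 0.304
finger_force: 62.0
```

>>> {"name": "move_arm", "arguments": {
  "moves": [
    [0.2, 0.0045, 0, -0.009, 0],
    [0.2, 0.009, 0, -0.0175, 0],
    [0.2, 0.014, 0, -0.0265, 0],
    [0.2, 0.019, 0, -0.035, 0],
    [0.2, 0.0244, 0, -0.0423, 0]
  ]
}}

```text
time_s: 6.95
eef_pos: [0.5693, -0.1623, 0.3531]
tcp_rot: [-0.65, 0.76, -0.007, 0.002]
ft_force: [6.7, -8.0, -6.2]
opening: 0.309
finger_force: 64.3
```

>>> {"name": "move_arm", "arguments": {
  "moves": [
    [0.7, 0, 0, 0, 0],
    [0.8, 0, 0, -0.003, 0],
    [0.8, -0.003, 0, -0.007, 0],
    [0.8, -0.03, 0, -0.03, 0],
    [0.8, -0.06, 0, -0.055, 0]
  ]
}}

```text
time_s: 7.45
eef_pos: [0.5769, -0.1006, 0.4079]
tcp_rot: [-0.65, 0.76, -0.006, 0.002]
ft_force: [1.4, 0.3, 0.2]
opening: 0.798
finger_force: 0.0
```

>>> {"name": "move_arm", "arguments": {
  "moves": [
    [0.8, -0.04, 0, -0.025, 0],
    [0.8, -0.08, 0, -0.05, 0],
    [0.8, -0.12, 0, -0.05, 0],
    [0.8, -0.12, 0, -0.05, 0]
  ]
}}

```text
time_s: 7.85
eef_pos: [0.5958, 0.0223, 0.4574]
tcp_rot: [-0.652, 0.758, -0.006, 0.003]
ft_force: [0.1, 0.1, -0.2]
opening: 0.8
finger_force: 0.0
```

```bash
python3 - <<'E'
from plant import robot, snapshot
import cv2, numpy as np
d=snapshot('scene'); cv2.imwrite('pics/s2.png',cv2.resize(d['color'][60:260,150:450,::-1],None,fx=2.6,fy=2.6))
s=robot.observe(); print(s['time_s'],s['q'],s['eef_pos'],s['tcp_rot'],s['ft_force'])
E
```

```text
7.9 [ 0.36832351  0.16186679  0.21585004  0.00930611 -1.616244   -0.51876603] [0.59539123 0.0205931  0.45706159] [-0.65177959  0.75838219 -0.00580906  0.00246285] [ 0.08652701 -1.48581446  0.29096863]
```

View pics/s2.png

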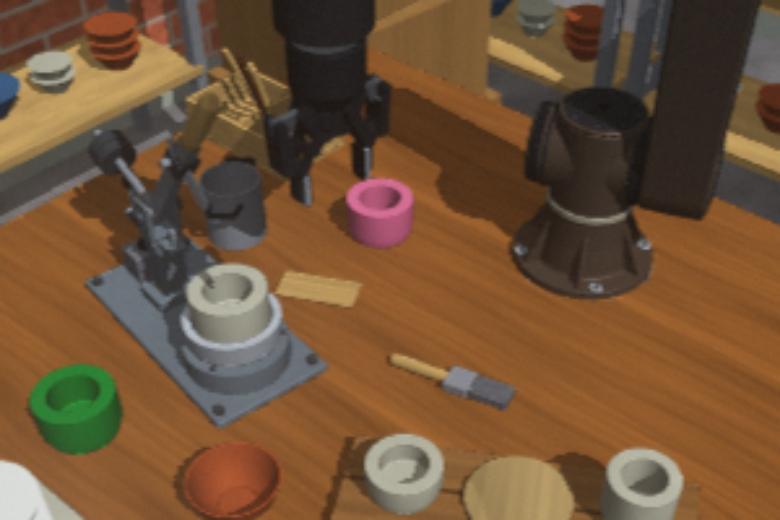

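The arm is up and on its way back to the stop, and the mould is undisturbed with its rim still at scene (237.7,170.4). Next I'll fit planar kinematics and plan how to build the lean at the reach limit.

```bash
cat > kin.py <<'E'
import numpy as np
from scipy.optimize import least_squares
D=[(.359,.012,.6745,.2414),(.3998,1.2522,.5731,.7412),(.2738,.9086,.5727,.692),(.148,.1038,.5878,.4126),(.1619,.2159,.5957,.4571)]
def rz(p,q2,q3,psi=np.pi/2,Lt=.30):
    a,L2,L3,phi,h=p; b=q2-q3+phi
    return np.array([a+L2*np.sin(q2)+L3*np.cos(b)+Lt*np.cos(psi), h+L2*np.cos(q2)-L3*np.sin(b)-Lt*np.sin(psi)])
f=least_squares(lambda p:np.concatenate([rz(p,a,b)-[c,d] for a,b,c,d in D]),[0.05,.45,.45,0,.4]); p=f.x
if __name__=='__main__':
    print(p.round(3),np.abs(f.fun).max())
    lo=np.array([-1.43,-1.02,-3.05]);hi=np.array([2.12,1.25,0])
    def solve(t,q0): return least_squares(lambda q:np.r_[rz(p,q[0],q[1],q[0]-q[1]-q[2])-t[:2],q[0]-q[1]-q[2]-t[2]],np.clip(q0,lo+1e-4,hi-1e-4),bounds=(lo,hi)).x
    q0=np.array([.2,.2,-1.57])
    for start,push in [((.6,.5),(.25,0)),((.8,.5),(.25,0)),((.6,.7),(.25,0)),((.6,.7),(.18,.18)),((.7,.3),(.25,0)),((.5,.4),(-.25,0)),((.45,.2),(-.25,0)),((.45,.6),(-.25,0)),((.4,.25),(-.18,-.18))]:
        t=np.array([*start,np.pi/2]); q=q0; o=[]
        for k in range(6):
            q=solve(t,q); psi=q[0]-q[1]-q[2]; x=rz(p,q[0],q[1],psi); o.append((x.round(2).tolist(),round(float(np.degrees(psi))-90,1),q.round(2).tolist())); t=np.array([*(x+push),psi])
        print(start,push); [print('   ',i) for i in o[1::2]]
E
python3 kin.py
```

```text
[0.04  0.575 0.463 0.013 0.168] 0.002534555069753308
(0.6, 0.5) (0.25, 0)
    ([0.85, 0.5], -0.0, [0.76, 1.25, -2.06])
    ([1.0, 0.31], -6.3, [0.98, 1.25, -1.73])
    ([1.09, 0.17], -13.6, [1.13, 1.25, -1.45])
(0.8, 0.5) (0.25, 0)
    ([0.92, 0.42], -2.3, [0.86, 1.25, -1.92])
    ([1.04, 0.25], -9.1, [1.05, 1.25, -1.62])
    ([1.12, 0.13], -16.6, [1.18, 1.25, -1.35])
(0.6, 0.7) (0.25, 0)
    ([0.76, 0.61], -1.6, [0.62, 1.25, -2.17])
    ([0.96, 0.4], -7.1, [0.88, 1.25, -1.82])
    ([1.07, 0.24], -14.2, [1.06, 1.25, -1.51])
(0.6, 0.7) (0.18, 0.18)
    ([0.65, 0.7], -2.4, [0.47, 1.25, -2.3])
    ([0.72, 0.68], -8.2, [0.52, 1.25, -2.16])
    ([0.77, 0.67], -14.7, [0.54, 1.25, -2.02])
(0.7, 0.3) (0.25, 0)
    ([0.95, 0.3], -0.0, [0.91, 1.09, -1.75])
    ([1.06, 0.17], -6.9, [1.13, 1.25, -1.57])
    ([1.12, 0.07], -14.6, [1.23, 1.25, -1.34])
(0.5, 0.4) (-0.25, 0)
    ([0.25, 0.4], 0.0, [-0.45, -0.41, -1.62])
    ([-0.25, 0.4], 0.0, [-1.3, -0.33, -2.55])
    ([-0.49, 0.41], -2.4, [-1.43, 0.09, -3.05])
(0.45, 0.2) (-0.25, 0)
    ([0.2, 0.2], 0.0, [-0.48, -0.86, -1.19])
    ([-0.22, 0.29], 1.4, [-1.43, -0.6, -2.42])
    ([-0.48, 0.41], -0.2, [-1.43, 0.05, -3.05])
(0.45, 0.6) (-0.25, 0)
    ([0.2, 0.6], 0.0, [-0.45, 0.04, -2.06])
    ([-0.3, 0.6], -0.0, [-1.03, 0.21, -2.82])
    ([-0.47, 0.49], -3.3, [-1.29, 0.25, -3.05])
(0.4, 0.25) (-0.18, -0.18)
    ([0.24, 0.09], 0.3, [-0.2, -1.02, -0.75])
    ([0.01, 0.16], 2.3, [-0.99, -1.02, -1.58])
    ([-0.13, 0.13], 5.6, [-1.43, -1.02, -2.08])
```

>>> {"name": "move_arm", "arguments": {
  "moves": [
    [0.6, 0.006, 0.04, -0.03, -0.4],
    [0.6, 0.012, 0.08, -0.06, -0.7],
    [0.6, 0.018, 0.12, -0.09, -1.07],
    [0.6, 0.024, 0.16, -0.12, -1.07],
    [0.6, 0.03, 0.198, -0.15, -1.07]
  ]
}}

```text
time_s: 8.4
eef_pos: [0.3913, 0.0184, 0.6058]
tcp_rot: [-0.705, 0.709, -0.006, 0.002]
ft_force: [-0.1, 0.6, 0.6]
opening: 0.602
finger_force: 0.0
```

>>> {"name": "move_arm", "arguments": {
  "moves": [
    [0.6, 0.048, 0.012, 0, 0],
    [0.6, 0.096, 0.024, 0, 0],
    [0.6, 0.144, 0.036, 0, 0],
    [0.6, 0.192, 0.048, 0, 0],
    [0.6, 0.24, 0.06, 0, 0]
  ]
}}

```text
time_s: 8.9
eef_pos: [0.3302, -0.2218, 0.606]
tcp_rot: [-0.705, 0.709, -0.007, 0.003]
ft_force: [2.0, -1.0, 0.1]
opening: 0.599
finger_force: 0.0
```

>>> {"name": "move_arm", "arguments": {
  "moves": [
    [0.6, 0.038, 0.03, 0, 0],
    [0.6, 0.076, 0.06, 0, 0],
    [0.6, 0.114, 0.09, 0, 0],
    [0.6, 0.152, 0.12, 0, 0],
    [0.6, 0.19, 0.15, 0, 0]
  ]
}}

```text
time_s: 9.4
eef_pos: [0.1786, -0.4102, 0.6052]
tcp_rot: [-0.705, 0.709, -0.007, 0.002]
ft_force: [1.5, -0.1, 0.3]
opening: 0.604
finger_force: 0.0
```

>>> {"name": "move_arm", "arguments": {
  "moves": [
    [0.6, 0.036, 0.034, 0, 0],
    [0.6, 0.072, 0.068, -0.01, 0],
    [0.6, 0.108, 0.102, -0.02, 0],
    [0.6, 0.144, 0.136, -0.03, 0],
    [0.6, 0.18, 0.17, -0.04, 0]
  ]
}}

```text
time_s: 9.9
eef_pos: [0.0086, -0.5871, 0.6441]
tcp_rot: [-0.705, 0.709, -0.006, 0.002]
ft_force: [2.0, -1.9, 0.5]
opening: 0.598
finger_force: 0.0
```

```bash
python3 - <<'E'
from plant import robot
s=robot.observe(); print(s['time_s'],s['q'],s['eef_pos'],s['tcp_rot'],s['ft_force'])
E
```

```text
9.9 [-1.22921762  0.24619969  0.7548742  -0.01009691 -2.06950759  1.21834198] [ 0.00858679 -0.58711376  0.64408239] [-0.70496588  0.70920994 -0.00638728  0.00188882] [ 2.02043933 -1.86108269  0.53847315]
```

The arm plane is offset sideways, so the lean will point about 28° off the jolley axis. That makes the tool diverge from the raised arm when gripping the robot-side wall, which helps. I'll creep to the limit and push gently.

>>> {"name": "move_arm", "arguments": {
  "moves": [
    [0.6, 0.01, -0.004, -0.015, 0],
    [0.6, 0.02, -0.007, -0.03, 0],
    [0.6, 0.03, -0.01, -0.045, 0],
    [0.6, 0.04, -0.014, -0.055, 0],
    [0.6, 0.047, -0.017, -0.06, 0]
  ]
}}

```text
time_s: 10.4
eef_pos: [0.0263, -0.6314, 0.6999]
tcp_rot: [-0.705, 0.709, -0.005, 0.002]
ft_force: [1.5, 18.8, -2.9]
opening: 0.602
finger_force: 0.0
```

>>> {"name": "move_arm", "arguments": {
  "moves": [
    [0.6, 0.01, -0.004, -0.01, 0],
    [0.6, 0.02, -0.008, -0.02, 0],
    [0.6, 0.03, -0.012, -0.03, 0],
    [0.6, 0.04, -0.015, -0.04, 0],
    [0.6, 0.05, -0.018, -0.05, 0]
  ]
}}

```text
time_s: 10.9
eef_pos: [0.0416, -0.6433, 0.7023]
tcp_rot: [-0.705, 0.709, -0.018, -0.013]
ft_force: [0.1, 0.1, 0.3]
opening: 0.601
finger_force: 0.0
```

```bash
cat > st.py <<'E'
from plant import robot
import numpy as np
from scipy.spatial.transform import Rotation as Ro
s=robot.observe(); R=Ro.from_quat(s['tcp_rot']).as_matrix(); z=R[:,2]
print(round(s['time_s'],2),'q',np.round(s['q'],3),'p',np.round(s['eef_pos'],4),'lean',np.degrees(np.arccos(-z[2])).round(1),'az',np.degrees(np.arctan2(z[1],z[0])).round(1),'y-az',np.degrees(np.arctan2(R[1,1],R[0,1])).round(1),'y.z',R[2,1].round(3),'F',np.round(s['ft_force'],1))
print(R.round(3).tolist())
E
python3 st.py
```

```text
10.9 q [-1.199  0.468  1.251  0.011 -2.31   1.201] p [ 0.0416 -0.6433  0.7023] lean 2.6 az -79.5 y-az 179.7 y.z -0.008 F [0.1 0.1 0.3]
[[-0.006, -1.0, 0.008], [-0.999, 0.005, -0.044], [0.044, -0.008, -0.999]]
```

>>> {"name": "move_arm", "arguments": {
  "moves": [
    [0.6, 0.03, -0.01, -0.03, 0],
    [0.6, 0.06, -0.02, -0.06, 0],
    [0.6, 0.09, -0.03, -0.09, 0],
    [0.6, 0.12, -0.04, -0.12, 0],
    [0.6, 0.15, -0.05, -0.15, 0]
  ]
}}

```text
time_s: 11.4
eef_pos: [0.0669, -0.6613, 0.6972]
tcp_rot: [-0.705, 0.709, -0.028, -0.025]
ft_force: [-0.5, -0.7, -0.0]
opening: 0.601
finger_force: 0.0
```

```bash
python3 st.py
```

```text
11.4 q [-1.163  0.482  1.25   0.033 -2.268  1.179] p [ 0.0669 -0.6613  0.6972] lean 4.3 az -86.6 y-az 179.7 y.z -0.005 F [-0.5 -0.7 -0. ]
[[-0.006, -1.0, 0.005], [-0.997, 0.006, -0.075], [0.075, -0.005, -0.997]]
```

>>> {"name": "move_arm", "arguments": {
  "moves": [
    [0.6, 0.35, 0, -0.35, 0],
    [0.6, 0.35, 0, -0.35, 0],
    [0.6, 0.35, 0, -0.35, 0]
  ]
}}

```text
time_s: 11.7
eef_pos: [0.0584, -0.6752, 0.6995]
tcp_rot: [-0.704, 0.708, -0.04, -0.039]
ft_force: [-0.9, -0.9, -0.0]
opening: 0.6
finger_force: 0.0
```

```bash
python3 st.py
```

```text
11.7 q [-1.175  0.485  1.251  0.053 -2.232  1.203] p [ 0.0584 -0.6752  0.6995] lean 6.4 az -89.2 y-az 179.6 y.z -0.002 F [-0.9 -0.9 -0. ]
[[-0.007, -1.0, 0.002], [-0.994, 0.006, -0.112], [0.112, -0.002, -0.994]]
```

>>> {"name": "move_arm", "arguments": {
  "moves": [
    [0.6, 0.0, 0, -0.4, 0],
    [0.6, 0, 0, -0.4, 0],
    [0.6, 0, 0, -0.4, 0]
  ]
}}

```text
time_s: 12.0
eef_pos: [0.0533, -0.6042, 0.7569]
tcp_rot: [-0.703, 0.708, -0.05, -0.05]
ft_force: [0.1, 0.3, 0.4]
opening: 0.603
finger_force: 0.0
```

```bash
python3 st.py
```

```text
12.0 q [-1.123  0.394  1.252  0.083 -2.3    1.175] p [ 0.0533 -0.6042  0.7569] lean 8.1 az -90.5 y-az 179.6 y.z 0.0 F [0.1 0.3 0.4]
[[-0.007, -1.0, -0.001], [-0.99, 0.007, -0.141], [0.141, 0.0, -0.99]]
```

>>> {"name": "move_arm", "arguments": {
  "moves": [
    [0.6, 0.4, 0, -0.4, 0],
    [0.6, 0.4, 0, -0.4, 0],
    [0.6, 0.4, 0, -0.4, 0],
    [0.6, 0.4, 0, -0.4, 0],
    [0.6, 0.4, 0, -0.4, 0]
  ]
}}

```text
time_s: 12.5
eef_pos: [0.0465, -0.6293, 0.7509]
tcp_rot: [-0.702, 0.707, -0.059, -0.063]
ft_force: [0.0, -0.4, -0.2]
opening: 0.598
finger_force: 0.0
```

>>> {"name": "move_arm", "arguments": {
  "moves": [
    [0.6, 0.4, 0, -0.4, 0],
    [0.6, 0.4, 0, -0.4, 0],
    [0.6, 0.4, 0, -0.4, 0],
    [0.6, 0.4, 0, -0.4, 0],
    [0.6, 0.4, 0, -0.4, 0]
  ]
}}

```text
time_s: 13.0
eef_pos: [0.0401, -0.6429, 0.7546]
tcp_rot: [-0.701, 0.706, -0.071, -0.078]
ft_force: [0.2, 0.2, 0.5]
opening: 0.603
finger_force: 0.0
```

```bash
python3 st.py
```

```text
13.0 q [-1.152  0.414  1.251  0.118 -2.215  1.225] p [ 0.0401 -0.6429  0.7546] lean 12.1 az -92.7 y-az 179.6 y.z 0.009 F [0.2 0.2 0.5]
[[-0.006, -1.0, -0.01], [-0.978, 0.008, -0.209], [0.209, 0.009, -0.978]]
```

>>> {"name": "move_arm", "arguments": {
  "moves": [
    [0.6, 0.4, 0, -0.4, 0],
    [0.6, 0.4, 0, -0.4, 0]
  ]
}}

```text
time_s: 13.2
eef_pos: [0.0379, -0.6497, 0.7633]
tcp_rot: [-0.699, 0.704, -0.083, -0.093]
ft_force: [-1.2, -0.0, 1.3]
opening: 0.599
finger_force: 0.0
```

>>> {"name": "move_arm", "arguments": {
  "moves": [
    [0.6, 0.4, 0, -0.4, 0],
    [0.6, 0.4, 0, -0.4, 0]
  ]
}}

```text
time_s: 13.4
eef_pos: [0.0365, -0.6541, 0.773]
tcp_rot: [-0.697, 0.702, -0.095, -0.108]
ft_force: [0.3, 0.4, 0.8]
opening: 0.604
finger_force: 0.0
```

>>> {"name": "move_arm", "arguments": {
  "moves": [
    [0.6, 0.4, 0, -0.4, 0]
  ]
}}

```text
time_s: 13.5
eef_pos: [0.0364, -0.6578, 0.7804]
tcp_rot: [-0.696, 0.701, -0.104, -0.119]
ft_force: [0.4, 0.3, -1.9]
opening: 0.602
finger_force: 0.0
```

>>> {"name": "move_arm", "arguments": {
  "moves": [
    [0.6, 0.4, 0, -0.4, 0]
  ]
}}

```text
time_s: 13.6
eef_pos: [0.036, -0.6599, 0.7908]
tcp_rot: [-0.693, 0.699, -0.114, -0.133]
ft_force: [-0.7, -0.3, -0.0]
opening: 0.599
finger_force: 0.0
```

```bash
python3 st.py
```

```text
13.6 q [-1.128  0.392  1.25   0.201 -2.112  1.252] p [ 0.036  -0.6599  0.7908] lean 20.2 az -94.5 y-az 179.3 y.z 0.024 F [-0.7 -0.3 -0. ]
[[-0.003, -1.0, -0.027], [-0.939, 0.012, -0.344], [0.344, 0.024, -0.939]]
```

>>> {"name": "move_arm", "arguments": {
  "moves": [
    [0.6, 0.4, 0, -0.4, 0]
  ]
}}

```text
time_s: 13.7
eef_pos: [0.0359, -0.6609, 0.8017]
tcp_rot: [-0.691, 0.697, -0.125, -0.145]
ft_force: [0.8, -0.6, 0.6]
opening: 0.604
finger_force: 0.0
```

>>> {"name": "move_arm", "arguments": {
  "moves": [
    [0.6, 0.4, 0, -0.4, 0]
  ]
}}

```text
time_s: 13.8
eef_pos: [0.0361, -0.6609, 0.8132]
tcp_rot: [-0.689, 0.695, -0.135, -0.158]
ft_force: [0.1, -0.2, -0.8]
opening: 0.596
finger_force: 0.0
```

>>> {"name": "move_arm", "arguments": {
  "moves": [
    [0.6, 0.0, 0, 0.005, 0],
    [0.6, 0.0, 0, 0.02, 0],
    [0.6, 0, 0, 0.03, 0]
  ]
}}

```text
time_s: 14.1
eef_pos: [0.0353, -0.6728, 0.7849]
tcp_rot: [-0.689, 0.694, -0.135, -0.157]
ft_force: [0.7, 0.1, -0.0]
opening: 0.599
finger_force: 0.0
```

```bash
python3 st.py; python3 - <<'E'
from plant import snapshot
from h import *
d=snapshot('scene'); im=d['color'][:,:,::-1][100:230,170:310]
cv2.imwrite('pics/s3.png',cv2.resize(im,None,fx=4,fy=4,interpolation=cv2.INTER_CUBIC))
# expected handle tip at 0.9 rad
dd=np.array([.147,.989,0])/np.hypot(.147,.989); h=np.array([.527,-.428,.175])
for a in(.6,.75,.9): print(a,(4*(proj('scene',h+.36*(np.cos(a)*dd+np.sin(a)*np.array([0,0,1])))-[170,100])).round())
E
```

```text
14.1 q [-1.119  0.304  1.042  0.222 -1.936  1.231] p [ 0.0353 -0.6728  0.7849] lean 23.9 az -94.7 y-az 179.2 y.z 0.03 F [ 0.7  0.1 -0. ]
[[-0.001, -0.999, -0.033], [-0.915, 0.014, -0.404], [0.404, 0.03, -0.914]]
0.6 [310. 116.]
0.75 [278.  49.]
0.9 [242. -15.]
```

View pics/s3.png

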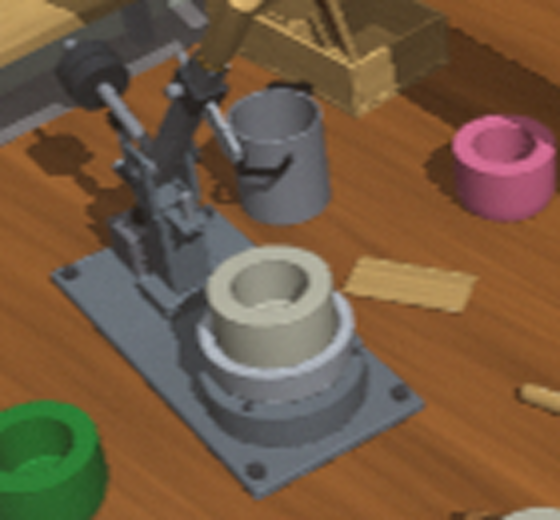

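The scene crop shows the arm fully back, with the handle tip above the frame as predicted for 0.9 rad. The mould rim is centred at crop (269,283), i.e. scene (237.4,170.8). The tool leans 23.9°. I'll compute the waypoints in tool axes.

```bash
cat > sh.py <<'E'
import sys, numpy as np
from plant import robot
from scipy.spatial.transform import Rotation as Ro
s=robot.observe(); R=Ro.from_quat(s['tcp_rot']).as_matrix(); p=np.array(s['eef_pos'])
for a in sys.argv[1:]:
    w=np.array([float(v) for v in a.split(',')]); d=R.T@(w-p); print(a,d.round(4),np.linalg.norm(d).round(3)); p=w
E
python3 sh.py .19,-.47,.74 .34,-.26,.68 .42,-.03,.62 .5215,-.0985,.46
```

```text
.19,-.47,.74 [-0.2037 -0.153  -0.047 ] 0.259
.34,-.26,.68 [-0.2165 -0.1488 -0.0346] 0.265
.42,-.03,.62 [-0.2347 -0.0786 -0.0403] 0.251
.5215,-.0985,.46 [-0.0018 -0.1072  0.1706] 0.201
```

>>> {"name": "move_arm", "arguments": {
  "moves": [
    [0.6, -0.038, -0.029, -0.009, 0],
    [0.6, -0.076, -0.058, -0.018, 0],
    [0.6, -0.114, -0.087, -0.027, 0],
    [0.6, -0.152, -0.116, -0.036, 0],
    [0.6, -0.19, -0.145, -0.045, 0]
  ]
}}

```text
time_s: 14.65
eef_pos: [0.1816, -0.4814, 0.7459]
tcp_rot: [-0.689, 0.695, -0.135, -0.157]
ft_force: [1.4, -0.3, 0.7]
opening: 0.602
finger_force: 0.0
```

>>> {"name": "move_arm", "arguments": {
  "moves": [
    [0.6, -0.038, -0.028, -0.007, 0],
    [0.6, -0.076, -0.056, -0.014, 0],
    [0.6, -0.114, -0.084, -0.021, 0],
    [0.6, -0.152, -0.112, -0.028, 0],
    [0.6, -0.19, -0.14, -0.035, 0]
  ]
}}

```text
time_s: 15.15
eef_pos: [0.3232, -0.2956, 0.6973]
tcp_rot: [-0.689, 0.695, -0.135, -0.156]
ft_force: [1.2, -1.1, 0.2]
opening: 0.598
finger_force: 0.0
```

```bash
python3 st.py; python3 sh.py .42,-.03,.62 .5215,-.0985,.46
```

```text
15.15 q [ 0.072 -0.143  0.202  0.444 -1.945  0.078] p [ 0.3232 -0.2956  0.6973] lean 23.8 az -94.3 y-az 179.2 y.z 0.027 F [ 1.2 -1.1  0.2]
[[-0.002, -1.0, -0.031], [-0.915, 0.014, -0.403], [0.403, 0.027, -0.915]]
.42,-.03,.62 [-0.2744 -0.0951 -0.0393] 0.293
.5215,-.0985,.46 [-0.002  -0.1068  0.1709] 0.201
```

>>> {"name": "move_arm", "arguments": {
  "moves": [
    [0.6, -0.045, -0.016, -0.007, 0],
    [0.6, -0.09, -0.032, -0.013, 0],
    [0.6, -0.135, -0.048, -0.02, 0],
    [0.6, -0.18, -0.064, -0.026, 0],
    [0.6, -0.225, -0.08, -0.033, 0]
  ]
}}

```text
time_s: 15.65
eef_pos: [0.4045, -0.0773, 0.6342]
tcp_rot: [-0.689, 0.695, -0.135, -0.155]
ft_force: [1.3, -0.5, 0.7]
opening: 0.599
finger_force: 0.0
```

>>> {"name": "move_arm", "arguments": {
  "moves": [
    [0.6, -0.045, -0.016, -0.007, 0],
    [0.6, -0.05, -0.045, 0.03, 0],
    [0.6, -0.05, -0.075, 0.07, 0],
    [0.6, -0.05, -0.105, 0.11, 0],
    [0.6, -0.05, -0.12, 0.15, 0]
  ]
}}

```text
time_s: 16.15
eef_pos: [0.5216, -0.0954, 0.4711]
tcp_rot: [-0.69, 0.694, -0.134, -0.157]
ft_force: [1.0, -0.4, 0.3]
opening: 0.599
finger_force: 0.0
```

```bash
python3 st.py; python3 sh.py .5095,-.246,.126;  cat > wl.py <<'E'
import sys
from plant import robot, snapshot
import cv2, numpy as np
from scipy.spatial.transform import Rotation as Ro
s=robot.observe(); R=Ro.from_quat(s['tcp_rot']).as_matrix(); p0=np.array(s['eef_pos'])
d=snapshot('wrist'); T=d['tool_from_camera']; im=d['color'][:,:,::-1].copy()
def pr(X):
    c=np.linalg.inv(T)@np.r_[R.T@(X-p0),1]; p=d['K']@c[:3]; return p[:2]/p[2]
name,cx,cy,z,r=sys.argv[1],*map(float,sys.argv[2:6])
pts=np.array([pr(np.array([cx+r*np.cos(a),cy+r*np.sin(a),z])) for a in np.linspace(0,6.283,60)])
cv2.polylines(im,[pts.astype(int)],True,(0,0,255),1)
c=pr(np.array([cx,cy,z])); ax=[pr(np.array([cx+.01,cy,z]))-c,pr(np.array([cx,cy+.01,z]))-c]
print('centre px',c.round(1),'10mm x,y px',np.round(ax,1).tolist(),'bbox',pts.min(0).round(),pts.max(0).round())
cv2.imwrite(f'pics/{name}.png',im)
E
python3 wl.py w2 .555 -.243 .148 .056
```

```text
16.15 q [ 0.436  0.06  -0.077  0.36  -1.643 -0.455] p [ 0.5216 -0.0954  0.4711] lean 23.8 az -94.6 y-az 179.2 y.z 0.03 F [ 1.  -0.4  0.3]
[[-0.0, -0.999, -0.033], [-0.915, 0.013, -0.403], [0.403, 0.03, -0.915]]
.5095,-.246,.126 [-1.200e-03 -2.000e-04  3.767e-01] 0.377
centre px [298.  153.9] 10mm x,y px [[-5.7, 0.0], [0.0, 5.6]] bbox [266. 123.] [330. 185.]
```

View pics/w2.png

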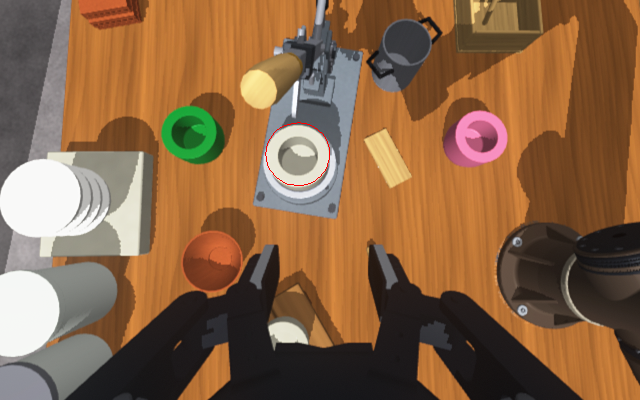

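The overlay of the predicted rim (centre (298,154)) coincides with the white rim to about 1 px. Descending along the tool axis.

>>> {"name": "move_arm", "arguments": {
  "moves": [
    [0.6, -0.001, 0, 0.04, 0],
    [0.6, -0.001, 0, 0.08, 0],
    [0.6, -0.001, 0, 0.12, 0],
    [0.6, -0.001, 0, 0.16, 0],
    [0.6, -0.001, 0, 0.2, 0]
  ]
}}

```text
time_s: 16.7
eef_pos: [0.5134, -0.1752, 0.289]
tcp_rot: [-0.689, 0.695, -0.135, -0.156]
ft_force: [1.0, 0.3, -0.3]
opening: 0.597
finger_force: 0.0
```

>>> {"name": "move_arm", "arguments": {
  "moves": [
    [0.6, 0, 0, 0.03, 0],
    [0.6, 0, 0, 0.06, 0],
    [0.6, 0, 0, 0.09, 0],
    [0.6, 0, 0, 0.105, 0],
    [0.6, 0, 0, 0.115, 0]
  ]
}}

```text
time_s: 17.2
eef_pos: [0.5092, -0.2214, 0.1835]
tcp_rot: [-0.689, 0.695, -0.134, -0.157]
ft_force: [-0.1, 0.9, -0.1]
opening: 0.605
finger_force: 0.0
```

```bash
python3 st.py; python3 sh.py .5095,-.246,.126; python3 wl.py w3 .555 -.243 .148 .056
```

```text
17.2 q [ 0.18   0.191 -0.626  0.507 -0.933 -0.53 ] p [ 0.5092 -0.2214  0.1835] lean 23.8 az -94.8 y-az 179.2 y.z 0.031 F [-0.1  0.9 -0.1]
[[-0.001, -0.999, -0.034], [-0.915, 0.014, -0.403], [0.403, 0.031, -0.915]]
.5095,-.246,.126 [-0.0007 -0.0024  0.0625] 0.063
centre px [254.5 228.5] 10mm x,y px [[-14.9, 0.2], [-0.1, 14.9]] bbox [170. 147.] [337. 314.]
```

View pics/w3.png

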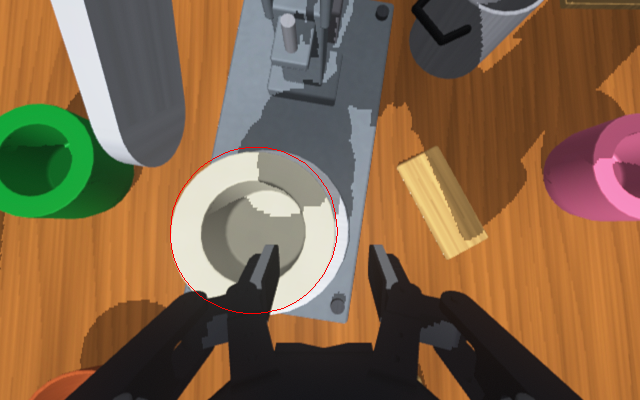

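Rim found as predicted (edges 172–337, top 149). The fingers straddle the right-hand wall at about column 322, so I'll go in and close.

>>> {"name": "move_arm", "arguments": {
  "moves": [
    [0.6, 0, -0.001, 0.015, 0],
    [0.6, 0, -0.001, 0.03, 0],
    [0.6, 0, -0.001, 0.045, 0],
    [0.6, 0, -0.001, 0.056, 0],
    [0.6, 0, -0.001, 0.062, 0]
  ]
}}

```text
time_s: 17.75
eef_pos: [0.5082, -0.2462, 0.1271]
tcp_rot: [-0.689, 0.695, -0.134, -0.157]
ft_force: [-0.3, -1.6, 0.2]
opening: 0.595
finger_force: 0.0
```

>>> {"name": "move_arm", "arguments": {
  "moves": [
    [0.4, 0, 0, 0, 0],
    [0.3, 0, 0, 0, 0],
    [0.1, 0, 0, 0, 0],
    [0.1, 0, 0, 0, 0],
    [0.1, 0, 0, 0, 0]
  ]
}}

```text
time_s: 18.25
eef_pos: [0.5113, -0.2444, 0.1286]
tcp_rot: [-0.69, 0.694, -0.136, -0.154]
ft_force: [3.7, 6.2, 0.2]
opening: 0.275
finger_force: 61.5
```

```bash
python3 st.py
```

```text
18.25 q [ 0.115  0.258 -0.708  0.597 -0.778 -0.588] p [ 0.5113 -0.2444  0.1286] lean 23.7 az -93.8 y-az 179.4 y.z 0.024 F [3.7 6.2 0.2]
[[0.0, -1.0, -0.026], [-0.916, 0.01, -0.401], [0.401, 0.024, -0.916]]
```

>>> {"name": "move_arm", "arguments": {
  "moves": [
    [0.1, 0.002, 0, -0.0046, 0],
    [0.1, 0.004, 0, -0.0092, 0],
    [0.1, 0.007, 0, -0.016, 0],
    [0.1, 0.01, 0, -0.023, 0],
    [0.1, 0.0136, 0, -0.0312, 0]
  ]
}}

```text
time_s: 18.75
eef_pos: [0.5084, -0.2461, 0.1617]
tcp_rot: [-0.689, 0.695, -0.133, -0.157]
ft_force: [-0.3, 0.2, -3.7]
opening: 0.27
finger_force: 59.9
```

```bash
python3 st.py
```

```text
18.75 q [ 0.124  0.22  -0.657  0.546 -0.863 -0.527] p [ 0.5084 -0.2461  0.1617] lean 23.8 az -94.9 y-az 179.1 y.z 0.031 F [-0.3  0.2 -3.7]
[[-0.001, -0.999, -0.034], [-0.916, 0.015, -0.402], [0.402, 0.031, -0.915]]
```

>>> {"name": "move_arm", "arguments": {
  "moves": [
    [0.1, -0.012, 0.001, -0.012, 0],
    [0.1, -0.034, 0.003, -0.027, 0],
    [0.1, -0.066, 0.007, -0.043, 0],
    [0.1, -0.102, 0.011, -0.062, 0],
    [0.1, -0.139, 0.0155, -0.08, 0]
  ]
}}

```text
time_s: 19.25
eef_pos: [0.4959, -0.0851, 0.1798]
tcp_rot: [-0.689, 0.695, -0.134, -0.156]
ft_force: [1.6, 0.7, -4.6]
opening: 0.27
finger_force: 59.8
```

>>> {"name": "move_arm", "arguments": {
  "moves": [
    [0.1, -0.036, 0.004, -0.019, 0],
    [0.1, -0.071, 0.008, -0.038, 0],
    [0.1, -0.106, 0.012, -0.058, 0],
    [0.1, -0.141, 0.016, -0.078, 0],
    [0.1, -0.175, 0.019, -0.099, 0]
  ]
}}

```text
time_s: 19.75
eef_pos: [0.4802, 0.1158, 0.2004]
tcp_rot: [-0.689, 0.695, -0.133, -0.156]
ft_force: [1.0, -0.8, -4.5]
opening: 0.274
finger_force: 59.8
```

```bash
python3 st.py; python3 sh.py .471,.236,.215 .471,.236,.100
```

```text
19.75 q [ 0.826  0.225 -0.457  0.265 -1.234 -0.966] p [0.4802 0.1158 0.2004] lean 23.7 az -94.8 y-az 179.2 y.z 0.03 F [ 1.  -0.8 -4.5]
[[-0.001, -0.999, -0.034], [-0.916, 0.015, -0.401], [0.401, 0.03, -0.915]]
.471,.236,.215 [-0.1043  0.0114 -0.0612] 0.121
.471,.236,.100 [-0.0461 -0.0035  0.1053] 0.115
```

>>> {"name": "move_arm", "arguments": {
  "moves": [
    [0.1, -0.03, 0.003, -0.018, 0],
    [0.1, -0.06, 0.006, -0.036, 0],
    [0.1, -0.085, 0.009, -0.05, 0],
    [0.1, -0.1, 0.011, -0.059, 0],
    [0.1, -0.104, 0.0114, -0.061, 0]
  ]
}}

```text
time_s: 20.25
eef_pos: [0.4716, 0.2358, 0.2144]
tcp_rot: [-0.69, 0.694, -0.133, -0.156]
ft_force: [-0.7, -0.8, -4.8]
opening: 0.271
finger_force: 59.8
```

>>> {"name": "move_arm", "arguments": {
  "moves": [
    [0.1, -0.006, 0, 0.0137, 0],
    [0.1, -0.014, -0.001, 0.032, 0],
    [0.1, -0.024, -0.002, 0.055, 0],
    [0.1, -0.034, -0.003, 0.078, 0],
    [0.1, -0.042, -0.0033, 0.096, 0]
  ]
}}

```text
time_s: 20.75
eef_pos: [0.4714, 0.2324, 0.1081]
tcp_rot: [-0.689, 0.695, -0.133, -0.157]
ft_force: [-0.3, -0.9, -4.0]
opening: 0.275
finger_force: 59.8
```

```bash
python3 st.py; python3 sh.py .471,.236,.0905
```

```text
20.75 q [ 0.973  0.409 -0.414  0.221 -1.125 -1.116] p [0.4714 0.2324 0.1081] lean 23.8 az -95.0 y-az 179.1 y.z 0.031 F [-0.3 -0.9 -4. ]
[[-0.002, -0.999, -0.035], [-0.915, 0.016, -0.402], [0.403, 0.031, -0.915]]
.471,.236,.0905 [-0.0104 -0.0001  0.0147] 0.018
```

>>> {"name": "move_arm", "arguments": {
  "moves": [
    [0.1, -0.004, 0, 0.003, 0],
    [0.1, -0.006, 0, 0.006, 0],
    [0.1, -0.0075, 0, 0.0085, 0],
    [0.1, -0.0085, 0, 0.0105, 0],
    [0.1, -0.009, 0, 0.0115, 0]
  ]
}}

```text
time_s: 21.25
eef_pos: [0.4715, 0.2375, 0.0955]
tcp_rot: [-0.689, 0.695, -0.134, -0.156]
ft_force: [-0.2, -1.2, -3.4]
opening: 0.27
finger_force: 59.9
```

>>> {"name": "move_arm", "arguments": {
  "moves": [
    [0.1, -0.0004, 0, 0.0009, 0],
    [0.1, -0.0008, 0, 0.0018, 0],
    [0.1, -0.0008, 0, 0.0018, 0]
  ]
}}

```text
time_s: 21.55
eef_pos: [0.4712, 0.2373, 0.0931]
tcp_rot: [-0.689, 0.695, -0.134, -0.157]
ft_force: [-0.0, -0.3, -4.7]
opening: 0.272
finger_force: 59.9
```

Not in contact yet, so I'll take 1 mm steps downwards.

>>> {"name": "move_arm", "arguments": {
  "moves": [
    [0.1, -0.0004, 0, 0.0009, 0],
    [0.1, -0.0004, 0, 0.0009, 0]
  ]
}}

```text
time_s: 21.75
eef_pos: [0.4712, 0.2372, 0.092]
tcp_rot: [-0.689, 0.695, -0.134, -0.157]
ft_force: [-0.3, -0.1, -4.3]
opening: 0.274
finger_force: 59.9
```

>>> {"name": "move_arm", "arguments": {
  "moves": [
    [0.1, -0.0004, 0, 0.0009, 0],
    [0.1, -0.0004, 0, 0.0009, 0]
  ]
}}

```text
time_s: 21.95
eef_pos: [0.4711, 0.2372, 0.0914]
tcp_rot: [-0.689, 0.695, -0.134, -0.157]
ft_force: [-3.4, -0.1, 0.7]
opening: 0.273
finger_force: 61.7
```

>>> {"name": "move_arm", "arguments": {
  "moves": [
    [0.1, -0.0004, 0, 0.0009, 0],
    [0.1, -0.0004, 0, 0.0009, 0]
  ]
}}

```text
time_s: 22.15
eef_pos: [0.4708, 0.2369, 0.0909]
tcp_rot: [-0.689, 0.695, -0.134, -0.157]
ft_force: [-5.5, -0.7, 5.3]
opening: 0.274
finger_force: 64.5
```

Seated with about 10 N of support. I'll release, then back out along the tool axis.

>>> {"name": "move_arm", "arguments": {
  "moves": [
    [0.35, 0, 0, 0, 0],
    [0.5, 0, 0, 0, 0],
    [0.6, 0, 0, 0, 0],
    [0.6, 0, 0, 0, 0]
  ]
}}

```text
time_s: 22.55
eef_pos: [0.4714, 0.2374, 0.0901]
tcp_rot: [-0.689, 0.695, -0.134, -0.157]
ft_force: [-0.5, 0.1, 0.1]
opening: 0.601
finger_force: 0.0
```

>>> {"name": "move_arm", "arguments": {
  "moves": [
    [0.6, 0, 0, -0.01, 0],
    [0.6, 0, 0, -0.03, 0],
    [0.6, 0, 0, -0.06, 0],
    [0.6, 0, 0, -0.1, 0],
    [0.6, 0, 0, -0.14, 0]
  ]
}}

```text
time_s: 23.05
eef_pos: [0.4758, 0.2941, 0.2202]
tcp_rot: [-0.689, 0.695, -0.134, -0.157]
ft_force: [1.3, 0.2, 0.3]
opening: 0.601
finger_force: 0.0
```

>>> {"name": "move_arm", "arguments": {
  "moves": [
    [0.6, 0, 0, -0.04, 0],
    [0.6, 0, 0, -0.08, 0],
    [0.6, 0, 0, -0.12, 0],
    [0.6, 0, 0, -0.14, 0],
    [0.6, 0, 0, -0.14, 0]
  ]
}}

```text
time_s: 23.55
eef_pos: [0.4813, 0.3516, 0.3498]
tcp_rot: [-0.689, 0.695, -0.133, -0.154]
ft_force: [-0.3, -0.5, -0.2]
opening: 0.599
finger_force: 0.0
```

```bash
python3 st.py; python3 wl.py w4 .5145 .238 .110 .056; python3 - <<'E'
from plant import snapshot
import cv2, numpy as np
w=cv2.imread('pics/w4.png'); s=snapshot('scene')['color'][:,:,::-1]; t=snapshot('top')['color'][:,:,::-1]
r=lambda i,w,h:cv2.resize(i,(w,h),interpolation=cv2.INTER_CUBIC)
top=np.hstack([r(s[60:310,160:460],400,300),r(t[110:250,210:490],400,300)])
cv2.imwrite('pics/fin.png',np.vstack([top,np.hstack([r(w,400,300),r(t[150:225,235:325],400,300)])]))
E
```

```text
23.55 q [ 1.063  0.365  0.124  0.17  -1.705 -1.08 ] p [0.4813 0.3516 0.3498] lean 23.5 az -94.3 y-az 179.2 y.z 0.027 F [-0.3 -0.5 -0.2]
[[-0.002, -1.0, -0.03], [-0.917, 0.014, -0.398], [0.398, 0.027, -0.917]]
centre px [295.2 161.4] 10mm x,y px [[-6.9, 0.1], [0.0, 6.8]] bbox [256. 124.] [334. 200.]
```

View pics/fin.png

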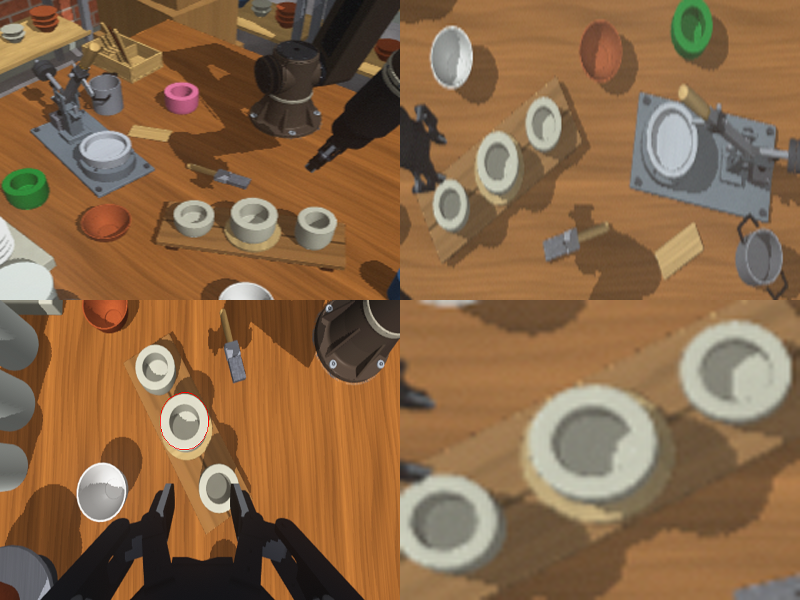

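The mould stands upright on the bat, centre at top-crop (595,443), with an even ring of bat showing around it. The arm is open and everything else is where it was.

```bash
python3 -c "
from plant import robot
print(robot.sign_off())"
```

```text
the job is handed in; nothing more can be done
None
```

The jolley arm is resting back on its stop, the mould stands upright and wholly on the bat, and nothing else was disturbed; I handed the job in at about 24 s, with two possible faults to note: a 107 N wrist-force spike early on (limit 120 N) and joint 3 reading 1.252 rad while I pushed at its 1.25 rad limit.

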